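Turn the pinning board cork side up

ROBOT

A 7-joint arm with a two-finger parallel gripper is mounted at the origin on the work surface. World frame = base frame: x ahead of the robot, y to its left, z up, the work surface at z = 0. Lengths are in m, angles in rad, forces in N, time in s.
With the tool pointing down it reaches from about 0.35 to 0.9 m from the base axis. Payload 8.1 kg.
Tool frame: the origin (TCP) lies on the centre line of the jaws, within the pads' length; the fingertips stand 19 mm ahead of it and the grasp point (between the pads) is the TCP; z points along the fingers, y is the direction in which the jaws open and shut (so a half turn about z gives the same grasp; the last joint's range is limited). The gripper opens to 92 mm and grips with 3 to 60 N. Pads are 19 mm wide; open, the fingers measure 130 mm over their backs; the gripper's body (75 mm by 190 mm) begins 47 mm behind the grasp point.
Start: joints at [1.218, 0.434, 0.025, 1.573, -0.012, 1.134, -0.075], TCP at [0.154, -0.606, 0.222] pointing down, gripper open.
Joint ranges: [-2.62, 2.62], [-0.44, 2.09], [-1.27, 1.32], [0.08, 2.57], [-1.32, 4.46], [0.12, 2], [-2.74, 2.74]. Speed limits (rad/s): [2.22, 2.22, 3.01, 3.01, 3.14, 3.14, 3.14].

INTERFACE

Orientations are given as a rotation vector (axis times angle).
In Python, from cell import monitor, imaging, workorder, outline_of gives the robot as it stands.
- The arm moves only by the tool move_arm, never from a script. Its argument "series" is a list of rows, each a list of 6 numbers: the shift along the world's x, y, z in cm, then the turn, a rotation vector about the world's x, y, z in degrees. A call has 1 to 8 rows; each row shifts and turns the commanded pose from where the row before left it; what a row does not reach is not made up. A row lasts 1/10 s, in which the tool goes at most 50 mm and 8.59 degrees, less where a joint would pass 70% of its speed; a pose out of reach is approached as far as the arm can. A call with a gripper value outside its range is refused whole. "grip" is the opening, from 0 (shut) to 1 (fully open), set as the call begins (left out, the last holds). The fingers move at their own pace and stop on an object; "force" is the grip in N (left out, the last holds). Time passes only in rows, so rows that do not move let the fingers close. It gives the time, the measured TCP pose, the force and the opening at its end, in the units of the state.
- monitor.observe(): the state, without advancing time (a new reading comes with each control period).
- imaging.get_image(name): name is "scene" or "top" or "wrist"; returns a dict with "color" (480x640x3 uint8, red, green, blue), "fx", "fy", "cx", "cy" (pixels), "rvec" (rotation vector, rad) and "tvec" (3), from world to camera coordinates, as OpenCV has them; the wrist camera has in their place "mount" (4x4, takes a point from camera to tool coordinates, whose origin is the TCP and whose axes are the flange's). Camera axes: x right, y down, z forward; pixel columns grow to the right and rows downward; lengths in m; the calibration is good to about 2 mm. A picture is of the moment at which its call begins: read the wrist's pose just before it. There is no depth.
- workorder.sign_off(): hands the job in, once; it reports no verdict.
Trained networks look in the newest picture that a camera, given by its name, has taken for a name from the list of things; names that differ only in an ending like _2 or _b are one class to them, and where a whole thing is asked for, a point or a joint stands for the part that bears it (a point fixed in the world has none). Each returns a list of dicts, best first, with "p" (0 to 1); they miss things now and then, are a little off and sometimes report something else, mostly with a low value. They report only what shows in the picture. A call takes as long as a camera call. They do not tell look-alikes from the thing itself.
- outline_of(camera, thing): "mask" (480x640 bool, what is visible of it) and "rect" ([left, top, width, height] in pixels, round what is visible of it).
The state is a dict: "clock": time; "joints": joint angles; "dq": joint speeds; "joint_efforts": joint torques, N m; "position": TCP position; "ee_rot": TCP orientation; "force": force on the tool from outside, world axes, zero at the start; "ft_torque": the same for the moment, N m; "width": opening from 0.0 (shut) to 1.0 (fully open).
Only numpy, scipy, OpenCV 4.12 (cv2) and the standard library are available. Lean on these libraries where they do the work, as an engineer would, in place of code of your own. Each camera call takes 0.05 s, during which the arm holds its last target. There are 200 camera calls.

TASK

Turn the small pinning board over, only by pushing it with the fingers and never lifting it off the bench, so that it lies flat in front of the wooden backstop, cork side up. Push it along the bench against the sloping face of the backstop until its front end rides up and it leans there, then push the raised end back so that the board tips over onto its other face. Leave the other things on the bench where they are.

Things in the scene. Friction and masses are not known exactly. Their poses are not given: they have to be found in the camera images.
- board: the pinning board, a loose flat rectangle 150 mm long (its x) by 110 mm wide (its y) by 10 mm thick (its z), about 0.1 kg: plywood on one face, brown cork on the other. Origin at its very centre. At the start it lies on the bench plywood up, its z axis up and its x axis roughly towards the backstop; turned over, its z axis points down and the centre is 5 mm above the bench
- board_near (a point): middle of the board's 110 mm end that at the start is away from the backstop (75 mm from the centre along the board's -x), half-way through the thickness; this end stays down on the bench throughout
- board_far (a point): middle of the board's other 110 mm end (75 mm along its +x), towards the backstop at the start; the end that rises
- backstop: wooden backstop fixed to the bench, 200 mm wide (its y). Origin at the middle of its foot line, at bench height; its x axis is level and points from the open bench into the backstop, the direction to push. The face rises from the foot at 40 degrees to 45 mm forward and 38 mm up, then at 61 degrees to its top edge 65 mm forward and 74 mm up; upright back, 85 mm forward.
- stop_top (a point): middle of the backstop's top edge, 65 mm forward of the foot line and 74 mm above the bench. With the board's lower end at the foot line it leans on this edge at about 49 degrees, its raised end standing about 50 mm (along the board) beyond it, about 113 mm above the bench and 99 mm forward of the foot. Left alone it stays leaning
- spool: wooden thread spool, 40 mm across and 50 mm tall, standing beside the backstop; leave alone. Origin under its centre
- jar: glass jar with a steel lid, 60 mm across and 85 mm tall; leave alone. Origin under its centre
- hatblock: domed wooden hat block, about 125 mm across and 105 mm tall; leave alone. Origin under its centre
- brush: hand brush lying behind the backstop, less than 50 mm high; leave alone. Origin under its middle, its length along its x
There are look-alikes about, which are no part of the job. Several things look just like the board: the one meant starts farthest from the robot's base.

How it is judged:
By the outcome, as a careful person would: the job done as asked, in the order asked, and still so for the second after the job is handed in, with the robot touching nothing.
It also fails if it takes over 61 s, if anything falls off the work surface, if the arm or the gripper's body presses on something with over 40 N, if the wrist force passes 120 N, or if a joint passes its speed limit or range.

## Working session

There is one attempt and no reset: what is moved stays moved. The work goes in short steps, Python scripts to look and compute and a tool call to move; the robot and the scene stay as the last step left them, time stands still between calls to the robot, and variables do not carry over. Pictures are saved under pics/ and viewed, about 8 in all and at most 12, crops included, and the job is handed in when it is done.

Besides the shell and the picture viewer there is one more tool, called after "Call:" as name([rows], argument=value, ...), one row to a line, values as JSON. move_arm: Moves the arm, as the interface text tells. Its arguments: {"type":"object","properties":{"series":{"type":"array"},"grip":{"type":"number"},"force":{"type":"number"}},"required":["series"]}

```bash
mkdir -p pics; ls
cat > h.py <<'E'
import numpy as np, cv2
from cell import monitor, imaging, workorder, outline_of
def ray(im,u,v):
    R=cv2.Rodrigues(np.array(im["rvec"],float))[0]; t=np.array(im["tvec"],float).ravel()
    d=R.T@np.array([(u-im["cx"])/im["fx"],(v-im["cy"])/im["fy"],1]); return -R.T@t,d
def onz(im,u,v,z=0):
    c,d=ray(im,u,v); return c+d*(z-c[2])/d[2]
def proj(im,P):
    K=np.array([[im["fx"],0,im["cx"]],[0,im["fy"],im["cy"]],[0,0,1]],float)
    return cv2.projectPoints(np.array(P,float).reshape(-1,3),np.array(im["rvec"],float),np.array(im["tvec"],float),K,None)[0].reshape(-1,2)
def save(im,n): cv2.imwrite("pics/"+n,im["color"][:,:,::-1])
E
python3 - <<'E'
from h import *
s=monitor.observe(); print({k:np.round(v,3) for k,v in s.items()})
a=imaging.get_image("top"); save(a,"top0.png")
for n in ["board","backstop","spool","jar","hatblock","brush"]:
    for o in outline_of("top",n):
        m=o["mask"].astype(np.uint8); c,_=max([(c,cv2.contourArea(c)) for c in cv2.findContours(m,0,2)[0]],key=lambda q:q[1])
        r=cv2.boxPoints(cv2.minAreaRect(c)); print(n,round(o["p"],2),o["rect"],[np.round(onz(a,*q,0.01)[:2],3).tolist() for q in r])
b=imaging.get_image("scene"); save(b,"scene0.png")
E
```

```text
pics
{'clock': np.float64(0.0), 'joints': array([ 1.218,  0.435,  0.025,  1.574, -0.012,  1.134, -0.075]), 'dq': array([ 0.001, -0.   , -0.001,  0.001,  0.   , -0.002, -0.001]), 'joint_efforts': array([ 0.0000e+00, -6.6786e+01,  9.8600e-01, -3.1446e+01, -6.0000e-02,
        4.3000e-02,  0.0000e+00]), 'position': array([ 0.154, -0.605,  0.221]), 'ee_rot': array([-3.116, -0.391,  0.   ]), 'force': array([0.527, 0.281, 0.731]), 'ft_torque': array([ 0.001, -0.046,  0.045]), 'width': np.float64(1.002)}
board 0.91 [143.9, 321.1, 80.9, 93.2] [[0.357, 0.339], [0.492, 0.27], [0.435, 0.169], [0.303, 0.24]]
board 0.7 [246.6, 227.1, 77.6, 61.4] [[0.645, 0.104], [0.629, -0.047], [0.518, -0.035], [0.534, 0.112]]
board 0.58 [253.6, 313.8, 89.7, 98.3] [[0.405, 0.121], [0.463, 0.025], [0.335, -0.055], [0.28, 0.04]]
backstop 0.86 [360.3, 201.0, 57.3, 105.8] [[0.665, -0.141], [0.652, -0.244], [0.439, -0.208], [0.452, -0.11]]
spool 0.65 [248.4, 226.4, 73.2, 58.5] [[0.645, 0.105], [0.629, -0.047], [0.519, -0.035], [0.534, 0.112]]
spool 0.58 [362.8, 164.7, 20.5, 25.3] [[0.702, -0.144], [0.747, -0.168], [0.729, -0.202], [0.684, -0.178]]
jar 0.64 [365.3, 326.6, 34.2, 32.9] [[0.422, -0.104], [0.412, -0.17], [0.354, -0.159], [0.364, -0.094]]
hatblock 0.76 [230.1, 121.0, 64.7, 65.3] [[0.892, 0.104], [0.871, -0.024], [0.73, -0.003], [0.75, 0.121]]
brush 0.74 [452.0, 208.2, 28.7, 103.5] [[0.425, -0.276], [0.619, -0.329], [0.61, -0.373], [0.416, -0.319]]
brush 0.41 [365.0, 204.7, 49.6, 101.3] [[0.664, -0.14], [0.654, -0.24], [0.438, -0.208], [0.448, -0.113]]
```

View pics/top0.png

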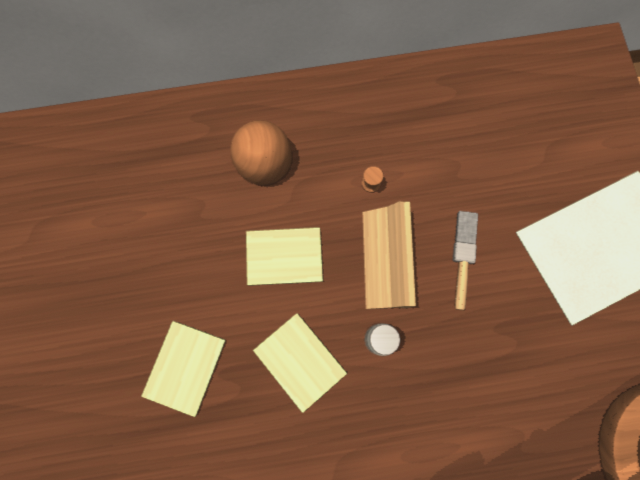

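View pics/scene0.png

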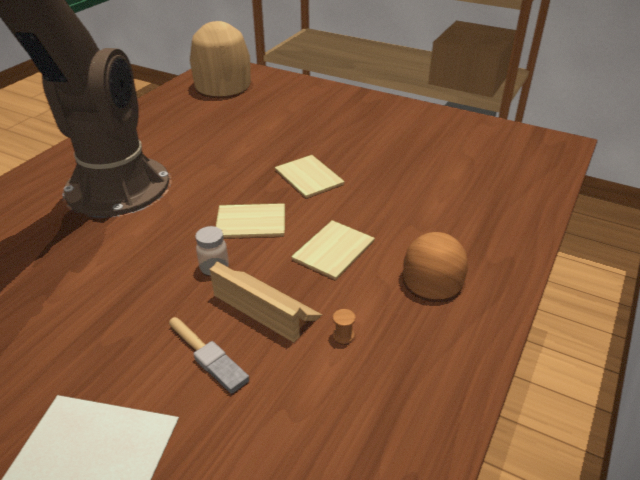

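The candidates for the board in the top view are at px (284,256), (184,368) and (300,362). By distance from the base they are about 0.58, 0.47 and 0.37 m. The one at (284,256) is farthest, and its long side also points at the backstop. The backstop foot line is about px (363,212) to (367,307). I'll confirm in one crop.

Run:
```python
from h import *
a=imaging.get_image("top")
c=cv2.resize(a["color"][190:325,235:425],None,fx=4,fy=4,interpolation=cv2.INTER_CUBIC)
cv2.imwrite("pics/crop1.png",c[:,:,::-1])
print(a["fx"],a["cx"],a["cy"],ray(a,a["cx"],a["cy"]))
b=imaging.get_image("scene")
for u,v in [(284,256),(184,368),(300,362)]:
    p=onz(a,u,v,.01); print(np.round(p,3),np.hypot(*p[:2]).round(3), proj(b,p).round(0))
```

```text
460.28025177713346 321.1305182643962 240.37119984135083 (array([ 0.4098988 , -0.01931419,  0.92713695]), array([ 0.20415395, -0.02855138, -0.97852235]))
[0.581 0.033 0.01 ] 0.582 [[333. 247.]]
[0.395 0.254 0.01 ] 0.47 [[309. 175.]]
[0.371 0.032 0.01 ] 0.372 [[250. 219.]]
```

View pics/crop1.png

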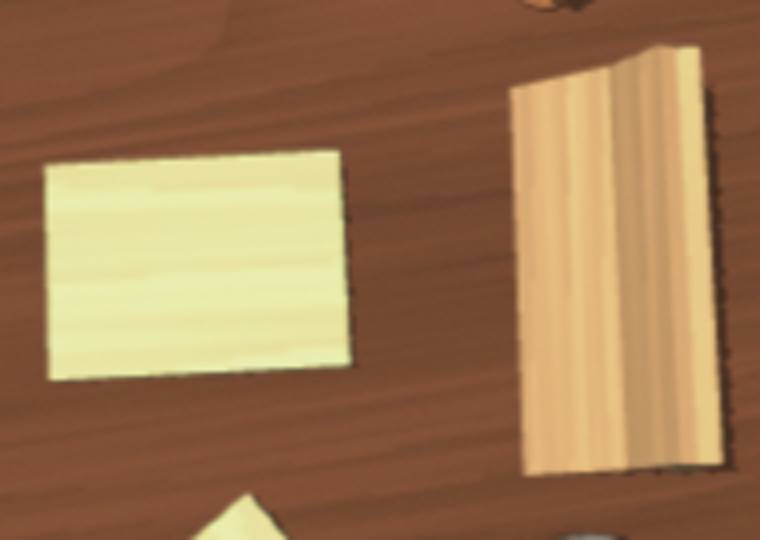

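The crop shows the board meant, with corners at crop px (44,164), (340,150), (352,366) and (49,381). The backstop foot line runs from (510,88) to (524,475), so the board is roughly square to it.

Run:
```python
from h import *
a=imaging.get_image("top")
P=lambda u,v,z: onz(a,(u+.5)/4-.5+235,(v+.5)/4-.5+190,z)[:2]
C=np.array([P(44,164,.01),P(340,150,.01),P(352,366,.01),P(49,381,.01)])
F=np.array([P(510,88,0),P(524,475,0)]); print("corners",C.round(4),"\nfoot",F.round(4),F.mean(0),np.linalg.norm(F[1]-F[0]))
bx=(C[1]+C[2]-C[0]-C[3])/2; y=F[0]-F[1]; n=np.array([y[1],-y[0]])/np.linalg.norm(y)
print("len",np.linalg.norm(bx),"board dir deg",np.degrees(np.arctan2(bx[1],bx[0])),"stop x dir",n,np.degrees(np.arctan2(n[1],n[0])))
f=F.mean(0); yy=np.array([-n[1],n[0]])
for nm,p in dict(c=C.mean(0),near=(C[0]+C[3])/2,far=(C[1]+C[2])/2).items(): print(nm,p.round(4),"in stop frame",((p-f)@n).round(4),((p-f)@yy).round(4))
s=monitor.observe();print(cv2.Rodrigues(np.array(s["ee_rot"]))[0].round(3))
```

```text
corners [[ 0.646   0.1033]
 [ 0.6291 -0.0474]
 [ 0.5186 -0.0358]
 [ 0.5352  0.1147]] 
foot [[ 0.6502 -0.1405]
 [ 0.4523 -0.1121]] [ 0.55123191 -0.1262605 ] 0.19996851798600176
len 0.15155001526100112 board dir deg -96.34065187283487 stop x dir [-0.14196139 -0.9898722 ] -98.16135932233644
c [0.5822 0.0337] in stop frame -0.1627 0.008
near [0.5906 0.109 ] in stop frame -0.2385 0.0056
far [ 0.5738 -0.0416] in stop frame -0.087 0.0104
[[ 0.969  0.247 -0.   ]
 [ 0.247 -0.969  0.   ]
 [-0.    -0.    -1.   ]]
```

Call:
move_arm([
  [1.84,3.13,0,0,0,2.8],
  [1.84,3.13,0,0,0,2.8],
  [1.84,3.13,0,0,0,2.8],
  [1.84,3.13,0,0,0,2.8],
  [1.84,3.13,0,0,0,2.8],
  [1.84,3.13,0,0,0,2.8],
  [1.84,3.13,0,0,0,2.8],
  [1.84,3.13,0,0,0,2.8],
], grip=0.5)

```text
clock: 1.35
position: [0.3023, -0.3539, 0.2221]
ee_rot: [2.98, 0.992, 0.0]
force: [0.7, -0.4, 0.5]
width: 0.502
```

Call:
move_arm([
  [1.84,3.13,0,0,0,2.8],
  [1.84,3.13,0,0,0,2.8],
  [1.84,3.13,0,0,0,2.8],
  [1.84,3.13,0,0,0,2.8],
  [1.84,3.13,0,0,0,2.8],
  [1.84,3.13,0,0,0,2.8],
  [1.84,3.13,0,0,0,2.8],
  [1.84,3.13,0,0,0,2.8],
])

```text
clock: 2.15
position: [0.4495, -0.1036, 0.2221]
ee_rot: [2.731, 1.552, 0.001]
force: [0.7, -0.8, 0.3]
width: 0.5
```

Call:
move_arm([
  [1.84,3.13,0,0,0,2.8],
  [1.84,3.13,0,0,0,2.8],
  [1.84,3.13,0,0,0,2.8],
  [1.84,3.13,0,0,0,2.8],
  [1.84,3.13,0,0,0,2.8],
  [1.84,3.13,0,0,0,2.8],
  [1.84,3.13,0,0,0,2.8],
  [0,0,0,0,0,0],
])

```text
clock: 2.95
position: [0.5787, 0.1198, 0.2218]
ee_rot: [-2.42, -1.999, -0.005]
force: [-0.8, -0.4, -0.3]
width: 0.5
```

Call:
move_arm([
  [0.8,1.3,0,0,0,1.3],
  [0.8,1.2,-3,0,0,1.4],
  [0,0,-4,0,0,0],
  [0,0,-4,0,0,0],
  [0,0,-4,0,0,0],
  [0,0,-3,0,0,0],
  [0,0,-1.6,0,0,0],
  [0,0,0,0,0,0],
])

```text
clock: 3.75
position: [0.5926, 0.1384, 0.024]
ee_rot: [-2.381, -2.048, 0.005]
force: [-0.5, -0.2, 0.1]
width: 0.5
```

Run:
```python
from h import *
s=monitor.observe(); print(s["position"],s["ee_rot"],s["joints"])
a=imaging.get_image("top"); b=imaging.get_image("scene")
cv2.imwrite("pics/p1.png",cv2.resize(np.hstack([a["color"][130:330,200:440],b["color"][150:350,200:440]]),(800,333))[:,:,::-1])
```

```text
[0.59256487 0.13839454 0.02400327] [-2.38100571 -2.04775228  0.00524162] [ 0.00887898  0.68425495 -0.48516652  1.76995914  0.42490709  0.79678845
 -0.83657403]
```

View pics/p1.png

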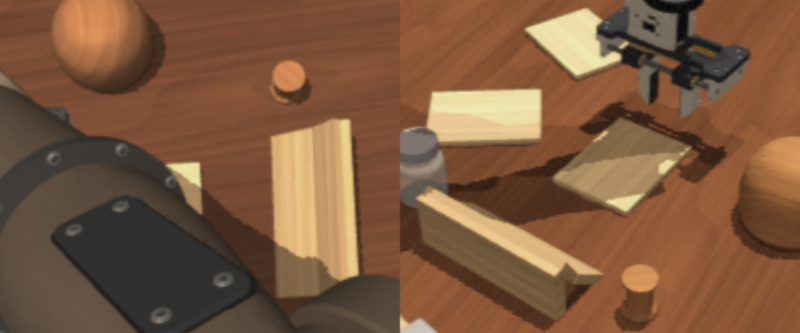

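The gripper stands square behind the near end of the board, around (670,90) in the right half. Now I push along the backstop's x axis.

Call:
move_arm([
  [-0.15,-1,-0.2,0,0,0],
  [-0.14,-1,0,0,0,0],
  [-0.14,-1,0,0,0,0],
  [-0.14,-1,0,0,0,0],
  [-0.14,-1,0,0,0,0],
  [-0.14,-1,0,0,0,0],
  [-0.14,-1,0,0,0,0],
  [-0.14,-1,0,0,0,0],
])

```text
clock: 4.65
position: [0.5822, 0.0584, 0.0238]
ee_rot: [2.382, 2.049, -0.0]
force: [1.4, 0.3, -0.5]
width: 0.501
```

Call:
move_arm([
  [-0.14,-1,0,0,0,0],
  [-0.14,-1,0,0,0,0],
  [-0.14,-1,0,0,0,0],
  [-0.14,-1,0,0,0,0],
  [-0.14,-1,0,0,0,0],
  [-0.14,-1,0,0,0,0],
  [-0.14,-1,0,0,0,0],
  [0,0,0,0,0,0],
])

```text
clock: 5.45
position: [0.5723, -0.0129, 0.0237]
ee_rot: [2.384, 2.046, -0.002]
force: [-0.6, -0.3, -0.6]
width: 0.503
```

Run:
```python
from h import *
s=monitor.observe(); print(s["position"],s["ee_rot"],s["force"])
b=imaging.get_image("scene")
cv2.imwrite("pics/p2.png",cv2.resize(b["color"][150:370,180:460],None,fx=2.5,fy=2.5)[:,:,::-1])
```

```text
[ 0.57225642 -0.01294715  0.02366023] [ 2.38353036e+00  2.04578675e+00 -1.75422847e-03] [-0.61185438 -0.28177745 -0.57351495]
```

View pics/p2.png

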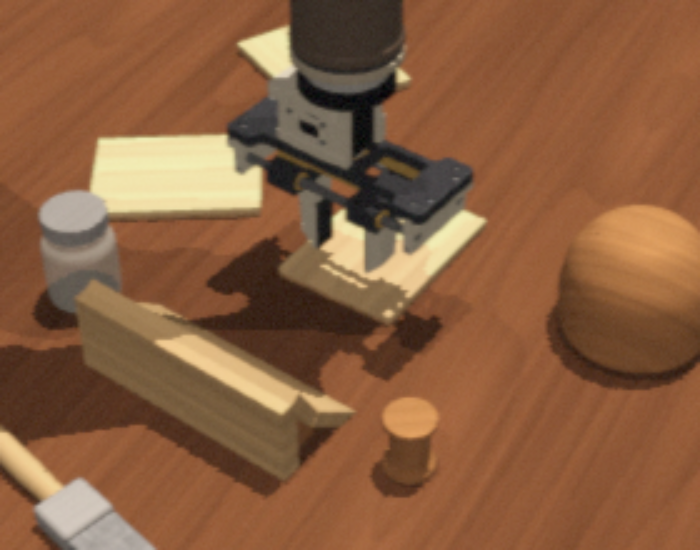

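The fingers have passed above the board: it is still near scene px (336,254) and there was no contact force. I'll check the true height of the fingertips.

Run:
```python
from h import *
s=monitor.observe(); R=cv2.Rodrigues(np.array(s["ee_rot"]))[0]; p=np.array(s["position"])
b=imaging.get_image("scene")
for l in [(0,.035,.019),(0,-.035,.019),(0,.035,0),(0,.035,-.047),(0,0,0)]:
    q=p+R@np.array(l); print(l,q.round(3),proj(b,q).round(0))
w=imaging.get_image("wrist"); print(np.array(w["mount"]).round(3)); save(w,"w1.png")
for o in outline_of("scene","board"): print(o["p"],o["rect"])
cv2.imwrite("pics/p3.png",np.hstack([cv2.resize(b["color"][215:275,270:370],None,fx=4,fy=4),w["color"][::2,::2][:,:]]) if 0 else np.hstack([cv2.resize(b["color"][200:280,270:370],(500,400),interpolation=2),cv2.resize(w["color"],(300,400))])[:,:,::-1])
```

```text
(0, 0.035, 0.019) [ 0.607 -0.017  0.005] [[333. 267.]]
(0, -0.035, 0.019) [ 0.538 -0.006  0.005] [[306. 254.]]
(0, 0.035, 0) [ 0.607 -0.017  0.024] [[333. 260.]]
(0, 0.035, -0.047) [ 0.607 -0.017  0.071] [[333. 242.]]
(0, 0, 0) [ 0.572 -0.012  0.024] [[319. 253.]]
[[-0.001 -0.965 -0.261  0.07 ]
 [ 1.    -0.001 -0.     0.001]
 [ 0.    -0.261  0.965 -0.162]
 [ 0.     0.     0.     1.   ]]
0.86 [217.6, 204.1, 67.7, 36.2]
0.67 [278.7, 161.4, 65.6, 24.9]
0.6 [293.2, 233.7, 80.3, 44.4]
```

View pics/p3.png

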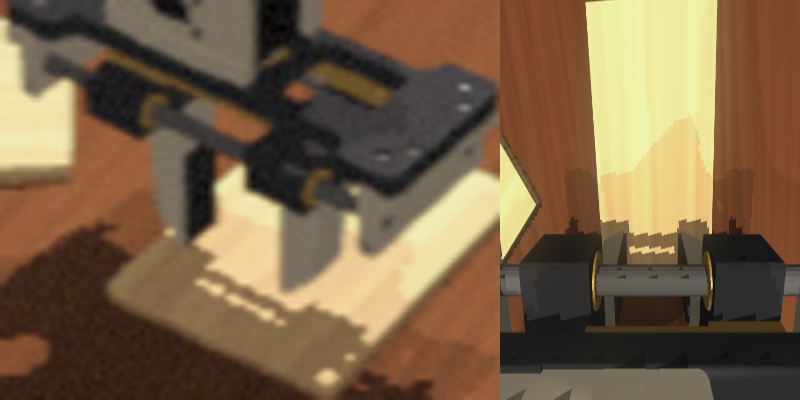

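The visible fingertips, at about scene px (328,258) and (307,248), sit 6 to 9 px above where they should project. So the tips are really about 20 mm higher than the stated tool frame gives. I'll back off and find the bench by touch.

Call:
move_arm([
  [0.42,3,0,0,0,0],
  [0.42,3,0,0,0,0],
  [0.42,3,0,0,0,0],
  [0.42,3,0,0,0,0],
  [0.42,3,0,0,0,0],
  [0.2,1,0,0,0,0],
  [0,0,0,0,0,0],
])

```text
clock: 6.35
position: [0.5953, 0.1521, 0.0239]
ee_rot: [-2.377, -2.053, -0.002]
force: [0.5, -1.0, 0.1]
width: 0.504
```

Call:
move_arm([
  [0,0,-0.4,0,0,0],
  [0,0,-0.4,0,0,0],
  [0,0,0,0,0,0],
])

```text
clock: 6.65
position: [0.5951, 0.1472, 0.0149]
ee_rot: [2.383, 2.046, -0.003]
force: [1.2, -0.3, 0.9]
width: 0.499
```

Call:
move_arm([
  [0,0,-0.2,0,0,0],
  [0,0,-0.2,0,0,0],
  [0,0,0,0,0,0],
])

```text
clock: 6.95
position: [0.5954, 0.1489, 0.0116]
ee_rot: [-2.382, -2.048, 0.001]
force: [0.8, 0.3, 0.5]
width: 0.5
```

Call:
move_arm([
  [0,0,-0.2,0,0,0],
  [0,0,-0.2,0,0,0],
  [0,0,0,0,0,0],
])

```text
clock: 7.25
position: [0.5954, 0.1493, 0.0075]
ee_rot: [-2.381, -2.049, 0.0]
force: [0.6, 0.3, 0.6]
width: 0.501
```

Call:
move_arm([
  [0,0,-0.2,0,0,0],
  [0,0,0,0,0,0],
])

```text
clock: 7.45
position: [0.5954, 0.1492, 0.0056]
ee_rot: [-2.381, -2.049, 0.0]
force: [-0.0, 0.3, -0.1]
width: 0.501
```

Call:
move_arm([
  [0,0,-0.2,0,0,0],
  [0,0,0,0,0,0],
])

```text
clock: 7.65
position: [0.5955, 0.1492, 0.0036]
ee_rot: [-2.382, -2.049, 0.0]
force: [0.4, -0.3, -0.0]
width: 0.501
```

Call:
move_arm([
  [0,0,-0.2,0,0,0],
  [0,0,0,0,0,0],
])

```text
clock: 7.85
position: [0.5954, 0.1492, 0.0016]
ee_rot: [-2.382, -2.049, 0.0]
force: [-1.4, 0.9, 0.4]
width: 0.5
```

Call:
move_arm([
  [0,0,-0.15,0,0,0],
  [0,0,0,0,0,0],
])

```text
clock: 8.05
position: [0.5955, 0.1493, 0.0002]
ee_rot: [-2.382, -2.049, 0.0]
force: [0.4, -0.3, -0.0]
width: 0.495
```

Call:
move_arm([
  [0,0,-0.15,0,0,0],
  [0,0,0,0,0,0],
])

```text
clock: 8.25
position: [0.5955, 0.1492, -0.0013]
ee_rot: [-2.382, -2.049, 0.0]
force: [-0.5, 0.0, 0.8]
width: 0.497
```

Run:
```python
from h import *
s=monitor.observe(); R=cv2.Rodrigues(np.array(s["ee_rot"]))[0]; p=np.array(s["position"])
b=imaging.get_image("scene"); c=cv2.resize(b["color"][150:250,300:430],None,fx=6,fy=6,interpolation=2)
for l in [(0,.033,0),(0,-.033,0),(0,.033,.019),(0,-.033,.019)]:
    q=(proj(b,p+R@np.array(l))[0]-[300,150])*6; print(q); cv2.circle(c,tuple(int(x) for x in q),4,(255,0,0) if l[2] else (0,255,0),-1)
cv2.imwrite("pics/p4.png",c[:,:,::-1])
```

```text
[451.69505411 477.36978011]
[305.65837224 412.90770066]
[448.95985232 517.35508509]
[304.27991128 452.52939343]
```

View pics/p4.png

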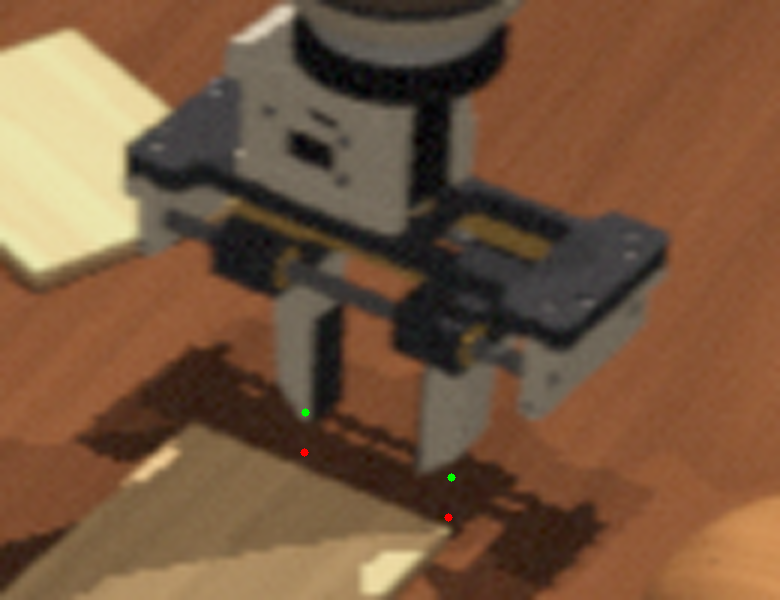

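Call:
move_arm([
  [0,0,-0.1,0,0,0],
  [0,0,-0.1,0,0,0],
  [0,0,0,0,0,0],
])

```text
clock: 8.6
position: [0.5955, 0.1492, -0.0033]
ee_rot: [-2.382, -2.049, 0.0]
force: [0.2, 0.1, 0.4]
width: 0.502
```

Call:
move_arm([
  [0,0,-0.1,0,0,0],
  [0,0,0,0,0,0],
])

```text
clock: 8.8
position: [0.5955, 0.1492, -0.0043]
ee_rot: [-2.382, -2.049, 0.0]
force: [0.3, -0.0, -0.2]
width: 0.497
```

Call:
move_arm([
  [0,0,-0.1,0,0,0],
  [0,0,0,0,0,0],
])

```text
clock: 9.0
position: [0.5956, 0.1493, -0.0045]
ee_rot: [2.381, 2.049, 0.0]
force: [-3.0, -0.8, 6.9]
width: 0.498
```

Bench contact comes at a reported TCP z of about -0.0045 m, so the fingertips are at z_reported + 4.5 mm. I'll raise 3 mm and push.

Call:
move_arm([
  [0,0,0.3,0,0,0],
  [-0.21,-1.5,0,0,0,0],
  [-0.18,-1.2,0,0,0,0],
  [-0.14,-1,0,0,0,0],
  [-0.14,-1,0,0,0,0],
  [-0.14,-1,0,0,0,0],
  [-0.14,-1,0,0,0,0],
  [0,0,0,0,0,0],
])

```text
clock: 9.8
position: [0.5859, 0.0798, -0.0023]
ee_rot: [2.383, 2.046, -0.002]
force: [-0.5, -0.2, 0.1]
width: 0.5
```

```bash
cat > look.py <<'E'
from h import *
import sys
s=monitor.observe(); print(np.round(s["position"],4),np.round(s["force"],1),s["clock"])
n=np.array([-.14196,-.98987]); f=np.array([.5512,-.1263]); print("tcp s",(np.array(s["position"])[:2]-f)@n)
b=imaging.get_image("scene")
cv2.imwrite("pics/"+sys.argv[1],cv2.resize(b["color"][180:370,180:440],None,fx=2.8,fy=2.8,interpolation=2)[:,:,::-1])
for o in outline_of("scene","board"): print(round(o["p"],2),o["rect"])
E
python3 look.py p5.png
```

```text
[ 0.5859  0.0798 -0.0023] [-0.5 -0.2  0.1] 9.8
tcp s -0.20898244988106965
0.98 [278.5, 230.9, 86.0, 57.4]
0.85 [219.7, 205.1, 66.1, 36.8]
0.67 [274.0, 157.0, 50.9, 37.9]
```

Call:
move_arm([
  [-0.14,-1,0,0,0,0],
  [-0.14,-1,0,0,0,0],
  [-0.14,-1,0,0,0,0],
  [-0.14,-1,0,0,0,0],
  [-0.14,-1,0,0,0,0],
  [-0.14,-1,0,0,0,0],
  [-0.14,-1,0,0,0,0],
  [0,0,0,0,0,0],
])

```text
clock: 10.7
position: [0.5759, 0.0099, -0.0023]
ee_rot: [2.384, 2.046, -0.002]
force: [0.2, -0.2, -0.6]
width: 0.497
```

```bash
python3 look.py p6.png
```

```text
[ 0.5759  0.0099 -0.0023] [ 0.2 -0.2 -0.6] 10.7
tcp s -0.13828273496781693
0.85 [275.9, 158.3, 26.8, 33.2]
0.77 [256.2, 244.4, 91.3, 59.0]
0.72 [218.1, 205.1, 68.1, 34.8]
```

View pics/p6.png

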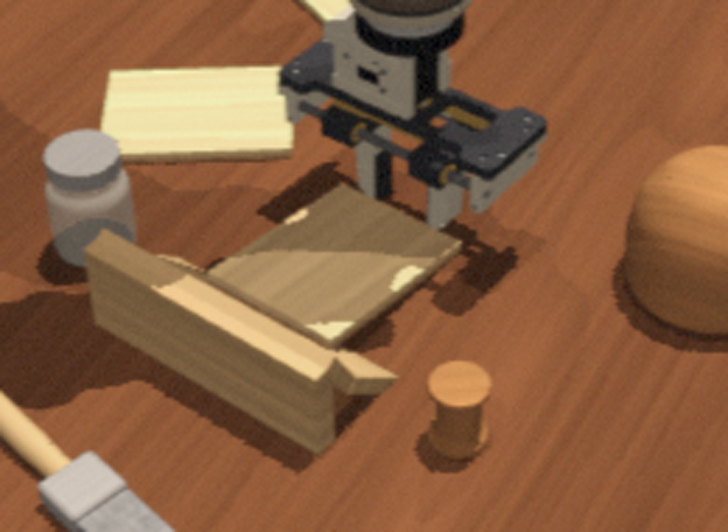

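The board, centred near (330,265) in this crop, is squarely against the sloping face with its front end rising. I'll keep pushing.

Call:
move_arm([
  [-0.14,-1,0,0,0,0],
  [-0.14,-1,0,0,0,0],
  [-0.14,-1,0,0,0,0],
  [-0.14,-1,0,0,0,0],
  [-0.14,-1,0,0,0,0],
  [-0.14,-1,0,0,0,0],
  [-0.14,-1,0,0,0,0],
])

```text
clock: 11.5
position: [0.5662, -0.059, -0.0022]
ee_rot: [2.382, 2.048, -0.001]
force: [1.0, 1.3, 0.1]
width: 0.5
```

Call:
move_arm([
  [-0.1,-0.7,0,0,0,0],
  [-0.1,-0.7,0,0,0,0],
  [-0.1,-0.7,0,0,0,0],
  [-0.1,-0.7,0,0,0,0],
  [-0.1,-0.7,0,0,0,0],
  [-0.06,-0.4,0,0,0,0],
  [0,0,0,0,0,0],
])

```text
clock: 12.2
position: [0.5607, -0.0977, -0.0022]
ee_rot: [2.382, 2.047, -0.001]
force: [-0.2, -1.2, -0.2]
width: 0.5
```

```bash
python3 look.py p7.png
```

```text
[ 0.5607 -0.0977 -0.0022] [-0.2 -1.2 -0.2] 12.2
tcp s -0.029676602512976092
0.7 [218.8, 206.3, 49.9, 32.8]
0.66 [226.5, 263.7, 86.3, 36.1]
0.66 [313.1, 156.7, 30.4, 39.1]
```

View pics/p7.png

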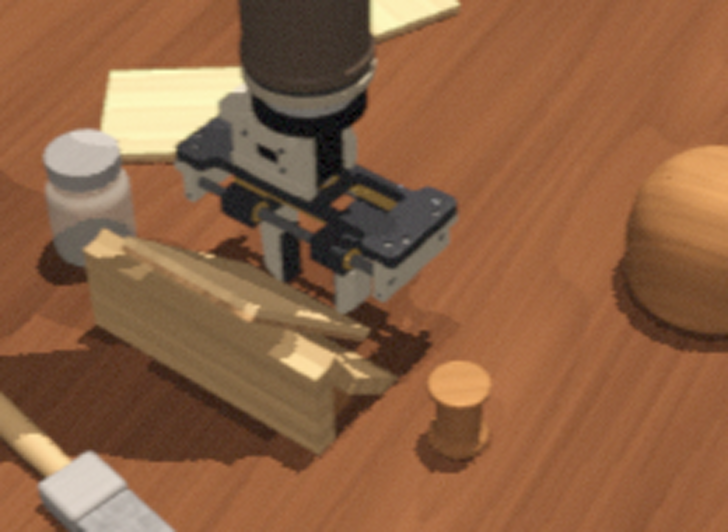

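Run:
```python
from h import *
b=imaging.get_image("scene")
n=np.array([-.14196,-.98987,0]); yy=np.array([.98987,-.14196,0]); f=np.array([.5512,-.1263,0]);Z=np.array([0,0,1])
for d in [0,.01,.02,.04]:
    th=np.arctan2(.074,.065+d); u=np.cos(th)*n+np.sin(th)*Z
    P=[f-d*n+yy*(y+.004)+u*l for l in (.15,0) for y in (-.055,.055)]
    print(d,((proj(b,P)-[180,180])*2.8).round(0).tolist())
print("top edge",((proj(b,[f+.065*n+.074*Z+yy*y for y in(-.1,.1)])-[180,180])*2.8).round(0).tolist())
```

```text
0 [[115.0, 241.0], [246.0, 314.0], [230.0, 285.0], [352.0, 351.0]]
0.01 [[118.0, 248.0], [249.0, 321.0], [239.0, 278.0], [361.0, 343.0]]
0.02 [[124.0, 253.0], [254.0, 325.0], [249.0, 270.0], [370.0, 335.0]]
0.04 [[137.0, 258.0], [266.0, 330.0], [267.0, 255.0], [387.0, 318.0]]
top edge [[104.0, 229.0], [337.0, 356.0]]
```

The observed board corners, (125,238), (250,315) and (365,330), match a leaning board whose foot is 10 to 15 mm from the foot line. I'll push the last bit gently.

Call:
move_arm([
  [-0.06,-0.4,0,0,0,0],
  [-0.04,-0.3,0,0,0,0],
  [-0.02,-0.15,0,0,0,0],
  [0,0,0,0,0,0],
])

```text
clock: 12.75
position: [0.5596, -0.1056, -0.0022]
ee_rot: [2.382, 2.048, -0.0]
force: [0.7, 0.6, 0.8]
width: 0.501
```

Call:
move_arm([
  [-0.04,-0.25,0,0,0,0],
  [-0.03,-0.2,0,0,0,0],
  [0,0,0,0,0,0],
])

```text
clock: 13.05
position: [0.559, -0.11, -0.0022]
ee_rot: [2.382, 2.048, 0.0]
force: [0.9, 0.9, 0.3]
width: 0.498
```

Call:
move_arm([
  [0.14,1,0,0,0,0],
  [0.28,2,0,0,0,0],
  [0.28,2,0,0,0,0],
  [0,0,4,0,0,0],
  [0,0,4,0,0,0],
  [0,0,4,0,0,0],
  [0,0,4,0,0,0],
  [0,0,4,0,0,0],
])

```text
clock: 13.85
position: [0.5657, -0.0588, 0.1996]
ee_rot: [2.381, 2.05, 0.0]
force: [0.1, 0.1, -0.7]
width: 0.498
```

Call:
move_arm([
  [0,0,3,0,0,0],
  [-0.43,-3,0,0,0,0],
  [-0.43,-3,0,0,0,0],
  [-0.43,-3,0,0,0,0],
  [-0.43,-3,0,0,0,0],
  [-0.43,-3,0,0,0,0],
  [-0.43,-3,0,0,0,0],
  [-0.43,-3,0,0,0,0],
])

```text
clock: 14.65
position: [0.5358, -0.2701, 0.228]
ee_rot: [2.381, 2.049, 0.0]
force: [0.5, 0.3, -0.0]
width: 0.5
```

```bash
python3 look.py p8.png
python3 - <<'E'
from h import *
a=imaging.get_image("top"); b=cv2.imread("pics/p8.png")[:,:,::-1]
t=cv2.resize(a["color"][150:350,280:480],(532,532),interpolation=2)
cv2.imwrite("pics/p8b.png",cv2.resize(np.hstack([b[:,:532],t]),(800,400))[:,:,::-1])
E
```

```text
[ 0.5358 -0.2701  0.228 ] [ 0.5  0.3 -0. ] 14.65
tcp s 0.14449975956896252
0.83 [223.3, 259.7, 84.5, 44.4]
0.8 [219.0, 205.4, 65.7, 35.8]
0.77 [273.8, 153.9, 73.5, 46.8]
0.68 [169.8, 318.5, 79.4, 72.3]
```

View pics/p8b.png

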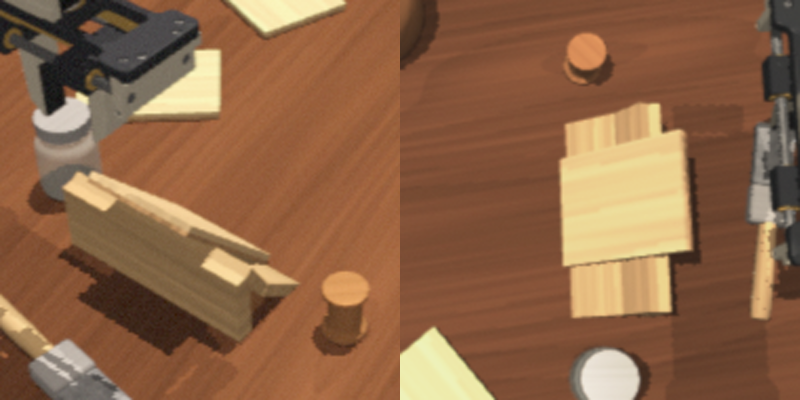

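The board leans squarely over the top edge with its foot near the foot line, and nothing else has moved. The gripper is behind it. I'll lower it, approach, then push the raised end back along its arc.

Call:
move_arm([
  [0,0,-4,0,0,0],
  [0,0,-4,0,0,0],
  [0,0,-4,0,0,0],
  [0,0,-2.8,0,0,0],
  [0.14,1,0,0,0,0],
  [0.14,1,0,0,0,0],
  [0.07,0.5,0,0,0,0],
  [0,0,0,0,0,0],
])

```text
clock: 15.6
position: [0.5412, -0.243, 0.0819]
ee_rot: [2.377, 2.05, 0.003]
force: [0.5, 0.0, 0.1]
width: 0.502
```

```bash
python3 look.py p9.png
python3 - <<'E'
from h import *
a=imaging.get_image("top"); b=cv2.imread("pics/p9.png")[:,:,::-1]
t=cv2.resize(a["color"][150:350,280:480],(532,532),interpolation=2)
cv2.imwrite("pics/p9b.png",cv2.resize(np.hstack([b[:,:532],t]),(800,400))[:,:,::-1])
E
```

```text
[ 0.5412 -0.243   0.0819] [0.5 0.  0.1] 15.6
tcp s 0.11690883745515879
0.93 [276.0, 153.5, 70.5, 47.1]
0.71 [233.7, 265.6, 72.1, 36.3]
0.69 [249.7, 206.9, 35.0, 32.4]
```

View pics/p9b.png

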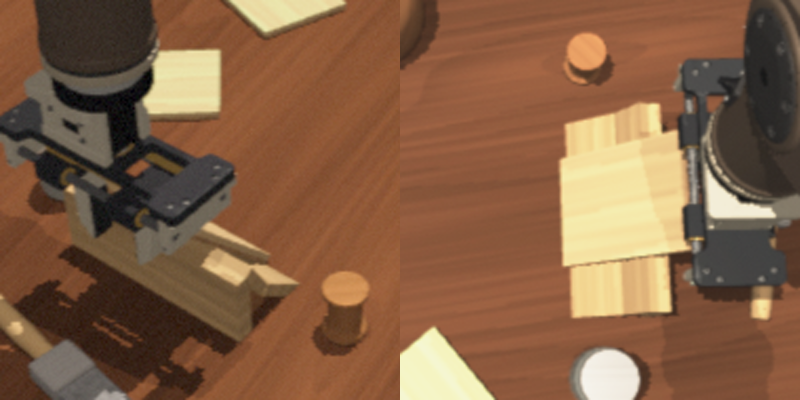

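The fingers stand just behind the raised end, and the gripper body is above it. Now I push along the arc.

Call:
move_arm([
  [0.09,0.6,0,0,0,0],
  [0.09,0.61,0.4,0,0,0],
  [0.09,0.61,0.5,0,0,0],
  [0.09,0.61,0.5,0,0,0],
  [0.09,0.66,0.42,0,0,0],
  [0.09,0.66,0.42,0,0,0],
])

```text
clock: 16.35
position: [0.545, -0.2065, 0.1028]
ee_rot: [2.381, 2.049, 0.0]
force: [-0.1, 0.8, -0.1]
width: 0.498
```

```bash
python3 look.py p10.png
python3 - <<'E'
from h import *
a=imaging.get_image("top")
for o in outline_of("top","board"): print(round(o["p"],2),o["rect"])
E
```

```text
[ 0.545  -0.2065  0.1028] [-0.1  0.8 -0.1] 16.35
tcp s 0.08023980884545674
0.96 [251.2, 261.1, 59.3, 41.6]
0.74 [272.8, 157.9, 73.2, 41.9]
0.62 [261.5, 204.0, 26.0, 34.3]
0.76 [360.4, 216.3, 46.0, 70.1]
0.74 [143.5, 318.2, 81.5, 96.5]
0.64 [254.2, 313.1, 91.3, 99.9]
```

The near end is still at column 360 in the top view, so it hasn't slid, and the board is at about 61°. Continuing.

Call:
move_arm([
  [0.1,0.7,0.35,0,0,0],
  [0.1,0.7,0.35,0,0,0],
  [0.1,0.73,0.27,0,0,0],
  [0.1,0.73,0.27,0,0,0],
  [0.11,0.76,0.2,0,0,0],
  [0.11,0.76,0.2,0,0,0],
])

```text
clock: 17.15
position: [0.5511, -0.1626, 0.1188]
ee_rot: [2.381, 2.049, 0.0]
force: [-0.1, 0.7, -0.2]
width: 0.505
```

```bash
python3 look.py p11.png
python3 - <<'E'
from h import *
a=imaging.get_image("top")
for o in outline_of("top","board"): print(round(o["p"],2),o["rect"])
E
```

```text
[ 0.5511 -0.1626  0.1188] [-0.1  0.7 -0.2] 17.15
tcp s 0.0359200712466979
0.81 [216.0, 213.2, 63.2, 26.1]
0.77 [286.1, 154.8, 60.5, 44.9]
0.7 [258.0, 242.5, 50.7, 58.2]
0.91 [253.4, 314.2, 92.6, 98.1]
0.78 [142.7, 319.8, 81.1, 96.6]
0.72 [359.1, 218.5, 19.4, 68.6]
```

Call:
move_arm([
  [0.11,0.78,0.1,0,0,0],
  [0.11,0.78,0.1,0,0,0],
  [0.11,0.78,0.05,0,0,0],
  [0.11,0.78,0,0,0,0],
  [0.11,0.78,0,0,0,0],
  [0.11,0.78,0,0,0,0],
  [0.11,0.78,0,0,0,0],
  [0.11,0.78,0,0,0,0],
])

```text
clock: 18.15
position: [0.5599, -0.1003, 0.1211]
ee_rot: [-2.382, -2.049, -0.0]
force: [0.3, 0.4, -0.0]
width: 0.498
```

```bash
python3 look.py p12.png
python3 - <<'E'
from h import *
a=imaging.get_image("top")
for o in outline_of("top","board"): print(round(o["p"],2),o["rect"])
E
```

```text
[ 0.5599 -0.1003  0.1211] [ 0.3  0.4 -0. ] 18.15
tcp s -0.026969827198517198
0.96 [302.3, 156.8, 44.0, 38.6]
0.95 [270.1, 236.7, 87.1, 61.7]
0.93 [217.0, 206.3, 66.1, 32.2]
0.89 [140.3, 321.4, 86.6, 93.7]
0.87 [282.8, 230.3, 55.1, 56.7]
0.74 [253.3, 314.6, 91.6, 99.3]
```

The board appears to have fallen flat. I'll withdraw upwards and away, then check.

Call:
move_arm([
  [0,0,3,0,0,0],
  [0,0,4,0,0,0],
  [0,0,4,0,0,0],
  [-0.5,-3.5,0,0,0,0],
  [-0.5,-3.5,0,0,0,0],
  [-0.5,-3.5,0,0,0,0],
  [-0.5,-3.5,0,0,0,0],
  [-0.5,-3.5,0,0,0,0],
])

```text
clock: 19.15
position: [0.534, -0.2782, 0.2312]
ee_rot: [2.382, 2.047, -0.001]
force: [0.4, 0.4, 0.8]
width: 0.502
```

Run:
```python
from h import *
a=imaging.get_image("top"); b=imaging.get_image("scene")
cv2.imwrite("pics/fin.png",cv2.resize(np.hstack([b["color"][150:350,180:430],a["color"][150:350,230:480]]),(800,320),interpolation=2)[:,:,::-1])
n=np.array([-.14196,-.98987]); yy=np.array([.98987,-.14196]); f=np.array([.5512,-.1263])
for o in [o for c in ["board","spool","jar","hatblock","brush","backstop"] for o in outline_of("top",c)[:3]]:
    c=max(cv2.findContours(o["mask"].astype(np.uint8),0,2)[0],key=cv2.contourArea)
    r=np.array([onz(a,*q,.01)[:2] for q in cv2.boxPoints(cv2.minAreaRect(c))]); m=r.mean(0)
    print(round(o["p"],2),o["rect"],m.round(3),((m-f)@n).round(3),((m-f)@yy).round(3),np.linalg.norm(np.diff(r,axis=0),axis=1).round(3))
```

```text
0.86 [279.5, 229.5, 81.7, 56.8] [ 0.569 -0.039] -0.089 0.006 [0.156 0.113 0.152]
0.55 [142.9, 318.9, 81.6, 97.5] [0.396 0.254] -0.355 -0.208 [0.155 0.117 0.153]
0.98 [365.3, 168.5, 17.2, 23.5] [ 0.714 -0.174] 0.024 0.168 [0.042 0.053 0.042]
0.58 [365.6, 323.9, 35.4, 35.9] [ 0.389 -0.132] 0.029 -0.16 [0.064 0.065 0.063]
0.58 [228.3, 119.8, 66.6, 64.5] [0.812 0.049] -0.21 0.233 [0.129 0.146 0.125]
0.75 [451.4, 209.4, 25.5, 98.2] [ 0.518 -0.324] 0.201 -0.005 [0.045 0.201 0.043]
0.56 [360.9, 198.7, 56.7, 110.8] [ 0.551 -0.174] 0.047 0.007 [0.103 0.217 0.098]
```

View pics/fin.png

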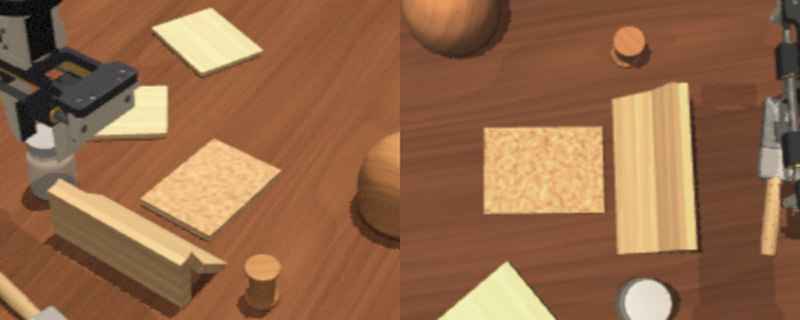

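The board lies flat, cork side up, squarely in front of the backstop. In the right half it covers about (484–604, 126–213), and the other things stand where they were. The tool is clear of everything, so I'm handing in.

```bash
python3 -c "
from cell import workorder; print(workorder.sign_off())"
```

```text
the job is handed in; nothing more can be done
None
```

The board is turned over and the job is handed in: it lies flat and cork side up in front of the backstop. I pushed the farthest of the three look-alike boards up the sloping face until it leaned on the top edge. Then I pushed its raised end back along its arc until it tipped over.

- **Final check:** the board's centre is about 89 mm in front of the foot line and about 6 mm to the side, square to the backstop. The spool, jar, hat block and brush measured at their starting places within a few millimetres. The arm was clear of everything at about 19 s, and the largest force I read was 7 N, when the fingers touched the bench.
- **What disagreed:** the fingertips were about 23 mm higher than the stated tool frame says, so the first pushing pass went over the board without touching it. I found the bench by touch and corrected for that before the real push.

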